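# Lay a blue spacer on each picture backing

## Task

Lay out the spacers for the four backings: put the short blue offset spacer in the middle of the smallest hardboard square, the middle-length blue one in the middle of the middle-sized square and the long blue one in the middle of the largest square, each base down, as it lies now. Draw the round blue stand-off straight up out of its brass sleeve block and stand it upright in the middle of the round backing. Leave the two grey spacers where they lie.

Things in the scene. Friction and masses are not known exactly. Their poses are not given: they have to be found in the camera images.
- blue_short_c (a point): Short blue plastic offset spacer, loose: stepped block 40 mm long (its x), 24 mm wide (its y, flat parallel sides to grip), 34 mm high over the 60 % of its length towards -x, 20 mm high over the rest, where a steel-rimmed screw hole shows. Lies base down on the mat, z up. Point: middle of its length and width, 17 mm above its underside.
- blue_mid_c (a point): Middle-length blue plastic offset spacer, loose: stepped block 60 mm long (its x), 24 mm wide (its y, flat parallel sides to grip), 34 mm high over the 60 % of its length towards -x, 20 mm high over the rest, where a steel-rimmed screw hole shows. Lies base down on the mat, z up. Point: middle of its length and width, 17 mm above its underside.
- blue_long_c (a point): Long blue plastic offset spacer, loose: stepped block 80 mm long (its x), 24 mm wide (its y, flat parallel sides to grip), 34 mm high over the 60 % of its length towards -x, 20 mm high over the rest, where a steel-rimmed screw hole shows. Lies base down on the mat, z up. Point: middle of its length and width, 17 mm above its underside.
- standoff_c (a point): Loose round blue plastic stand-off, 22 mm diameter, 70 mm high, flat ends, z along its axis. Stands upright in the close-fitting blind hole (1.6 mm wider, 25 mm deep) of a fixed brass block 56 x 56 x 30 mm; the top 45 mm sticks out; draw it straight up. Point: its centre, 35 mm above its foot; in the block it is 10 mm above the brass.
- grey_short_c (a point): Short grey plastic offset spacer, loose: stepped block 40 mm long (its x), 24 mm wide (its y, flat parallel sides to grip), 34 mm high over the 60 % of its length towards -x, 20 mm high over the rest, where a steel-rimmed screw hole shows. Lies base down on the mat, z up. Point: middle of its length and width, 17 mm above its underside. Not wanted in the job.
- grey_long_c (a point): Long grey plastic offset spacer, loose: stepped block 80 mm long (its x), 24 mm wide (its y, flat parallel sides to grip), 34 mm high over the 60 % of its length towards -x, 20 mm high over the rest, where a steel-rimmed screw hole shows. Lies base down on the mat, z up. Point: middle of its length and width, 17 mm above its underside. Not wanted in the job.
- board_small: Small brown hardboard backing square, 70 x 70 mm, 3 mm thick, stuck flat to the mat. Origin: centre of its underside (mat level); its top is 3 mm above; z up, x and y along its edges. The rubber mat that everything stands on is 3 mm thick, its top at z = 0.003. Also about: a small open zinc tub (64 mm wide, 45 mm high) somewhere among the spacers, fixed.
- board_mid: Middle-sized brown hardboard backing square, 100 x 100 mm, 3 mm thick, stuck flat to the mat. Origin: centre of its underside (mat level); its top is 3 mm above; z up, x and y along its edges.
- board_large: Large brown hardboard backing square, 130 x 130 mm, 3 mm thick, stuck flat to the mat. Origin: centre of its underside (mat level); its top is 3 mm above; z up, x and y along its edges.
- board_round: Round brown hardboard backing disc, 100 mm in diameter, 3 mm thick, stuck flat to the mat. Origin: centre of its underside (mat level); its top is 3 mm above; z up.
Not all that is in view belongs to the job. Leave any purple or white look-alike of the board_small alone.

How it is judged:
By the outcome, as a careful person would: the job done as asked, in the order asked, and still so for the second after the job is handed in, with the robot touching nothing.
It also fails if it takes over 128 s, if anything falls off the work surface, if the arm or the gripper's body presses on something with over 40 N, if the wrist force passes 120 N, or if a joint passes its speed limit or range.

## Robot

A 7-joint arm with a two-finger parallel gripper is mounted at the origin on the work surface. World frame = base frame: x ahead of the robot, y to its left, z up, the work surface at z = 0. Lengths are in m, angles in rad, forces in N, time in s.
With the tool pointing down it reaches from about 0.4 to 0.85 m from the base axis. Payload 4.5 kg.
Tool frame: the origin (TCP) lies at the very end of the fingers, on their centre line; the grasp point (between the pads) lies arm.grip_point_offset behind it (arm.grip_point_offset is the distance from the TCP to the grasp point, in m); z points along the fingers, y is the direction in which the jaws open and shut (so a half turn about z gives the same grasp; the last joint's range is limited). The gripper opens to 85 mm and grips with 20 to 120 N. Pads are 22 mm wide; open, the fingers measure 114 mm over their backs; the gripper's body (76 mm by 85 mm) begins 54 mm behind the grasp point. The pads swing forward as they close: fully open they stand 13 mm farther back than shut.
Start: joints at [1.294, 0.689, -0.195, 1.565, 0.157, 0.902, -0.215], TCP at [0.191, -0.595, 0.231] pointing down, gripper open.
Joint ranges: [-3.01, 3.01], [-0.46, 2.08], [-1.47, 1.51], [0.13, 2.56], [-1, 4.14], [0.04, 2.09], [-2.66, 2.66]. Speed limits (rad/s): [2.57, 2.57, 3.14, 3.14, 3.14, 3.14, 3.14].

## Interface

Orientations are given as a 3x3 rotation matrix whose columns are the frame's x, y, z axes.
In Python, from rig import arm, solver, cams, ticket, spotter gives the robot as it stands. Calls block until the motion is done:
- arm.goto(position, orientation): joint-space move of the TCP to a pose.
- arm.movel(position, v=0.15, rot=None): straight line of the TCP; rot=None keeps the orientation; v is the mean speed in m/s.
- arm.set_joints(angles): joint-space move.
- arm.move_gripper(opening, squeeze=None): opening from 0.0 (shut) to 1.0 (fully open); squeeze is the grip in N (None keeps the last); returns when the fingers have stopped.
- arm.dwell(seconds).
- solver.ik(position, orientation): joint angles nearest the present ones, or None.
- cams.capture(name): name is "scene" or "top"; returns the picture (480x640x3 uint8, red, green, blue); there is no depth.
- cams.get_calibration(name): a dict with "camera_matrix" (3x3 intrinsics, pixels), "R" (3x3) and "t" (3): a world point X has camera coordinates R X + t. Camera axes: x right, y down, z forward; pixel columns grow to the right and rows downward; lengths in m; the calibration is good to about 2 mm. A picture is of the moment at which its call begins. get_calibration takes no time and is no camera call.
A pose or a line that the arm cannot do raises arm.Unreachable and nothing moves.
- ticket.hand_in(): hands the job in, once; it reports no verdict.
Trained networks look in the newest picture that a camera, given by its name, has taken for a name from the list of things; names that differ only in an ending like _2 or _b are one class to them, and where a whole thing is asked for, a point or a joint stands for the part that bears it (a point fixed in the world has none). Each returns a list of dicts, best first, with "conf" (0 to 1); they miss things now and then, are a little off and sometimes report something else, mostly with a low value. They report only what shows in the picture. A call takes as long as a camera call. They do not tell look-alikes from the thing itself.
- spotter.cut_out(name, camera): "region" (480x640 bool, what is visible of it) and "extent" ([left, top, right, bottom] in pixels, round what is visible of it).
Readings, each from a call of its own:
- arm.current_time(): time.
- arm.current_q(): joint angles.
- arm.current_dq(): joint speeds.
- arm.current_effort(): joint torques, N m.
- arm.current_tool_pos(): TCP position.
- arm.current_tool_rot(): TCP orientation.
- arm.current_wrist_force(): force on the tool from outside, world axes, zero at the start.
- arm.current_torque(): the same for the moment, N m.
- arm.current_width(): opening from 0.0 (shut) to 1.0 (fully open).
Only numpy, scipy, OpenCV 4.12 (cv2) and the standard library are available. Lean on these libraries where they do the work, as an engineer would, in place of code of your own. Each camera call takes 0.05 s, during which the arm holds its last target.

## Working session

There is one attempt and no reset: what is moved stays moved. The work goes in short steps, each a Python script; the robot and the scene stay as the last script left them, time stands still between calls to the robot, and variables do not carry over. Pictures are saved under pics/ and viewed, and the job is handed in when it is done.

```bash
ls; mkdir -p pics; python3 - <<'E'
from rig import arm, solver, cams, ticket, spotter
import cv2,numpy as np
for n in ("scene","top"):
    im=cams.capture(n); cv2.imwrite(f"pics/{n}0.png",im[:,:,::-1])
    c=cams.get_calibration(n); print(n,c)
print(arm.current_time(),arm.grip_point_offset,arm.current_tool_rot())
E
```

```text
pics
scene {'camera_matrix': array([[437.40459052,   0.        , 321.50213063],
       [  0.        , 437.40459052, 239.91463346],
       [  0.        ,   0.        ,   1.        ]]), 'R': array([[ 0.13425549,  0.99093611,  0.00459286],
       [ 0.60134108, -0.07778616, -0.79519697],
       [-0.78763213,  0.10952144, -0.60633381]]), 't': array([-0.05906761, -0.24840948,  1.25204667])}
top {'camera_matrix': array([[574.85261203,   0.        , 325.37574797],
       [  0.        , 574.85261203, 241.43634997],
       [  0.        ,   0.        ,   1.        ]]), 'R': array([[ 0.01738135, -0.99944669, -0.02835863],
       [-0.99689853, -0.01514579, -0.07722644],
       [ 0.0767542 ,  0.02961298, -0.99661019]]), 't': array([0.00378662, 0.47074608, 1.15430093])}
0.1 0.0187 [[ 9.52080328e-01  3.05847435e-01 -6.28554537e-04]
 [ 3.05848052e-01 -9.52079121e-01  1.52231092e-03]
 [-1.32838762e-04 -1.64160446e-03 -9.99998644e-01]]
```

View pics/scene0.png

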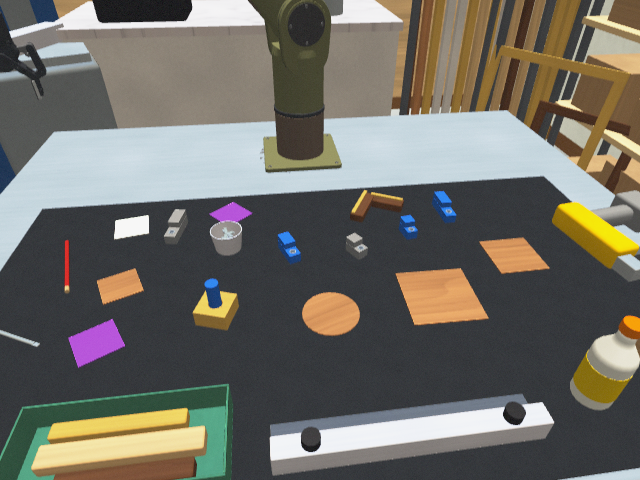

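View pics/top0.png

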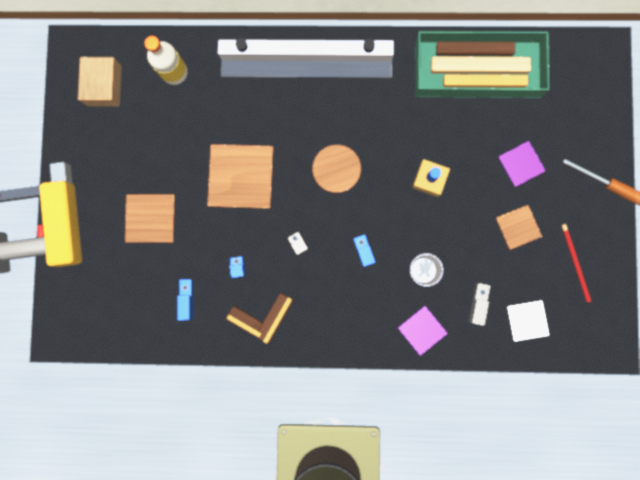

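```bash
cat > fit.py <<'E'
from rig import arm, solver, cams, ticket, spotter
import cv2,numpy as np
from scipy.optimize import minimize
Z0=0.003
C={n:cams.get_calibration(n) for n in("scene","top")}
def proj(n,X):
    c=C[n]; P=np.asarray(X)@c["R"].T+c["t"]; p=P@c["camera_matrix"].T
    return p[:,:2]/p[:,2:]
def unproj(n,uv,z):
    c=C[n]; d=c["R"].T@np.linalg.solve(c["camera_matrix"],[uv[0],uv[1],1]); o=-c["R"].T@c["t"]
    return o+d*(z-o[2])/d[2]
def box(x0,x1,y0,y1,z0,z1): return np.array([[x,y,z] for x in(x0,x1) for y in(y0,y1) for z in(z0,z1)])
def spacer(L): s=-L/2+.6*L; return [box(-L/2,s,-.012,.012,0,.034),box(s,L/2,-.012,.012,0,.020)]
def board(s): return [box(-s/2,s/2,-s/2,s/2,0,.003)]
def cyl(r,z0,z1): a=np.linspace(0,2*np.pi,40); return [np.array([[r*np.cos(t),r*np.sin(t),z] for t in a for z in(z0,z1)])]
S=6
def render(n,parts,x,y,th,ext,z=Z0):
    l,t,r,b=ext; m=np.zeros(((b-t)*S,(r-l)*S),np.uint8)
    R=np.array([[np.cos(th),-np.sin(th),0],[np.sin(th),np.cos(th),0],[0,0,1]])
    for P in parts:
        q=(proj(n,P@R.T+[x,y,z])+.5-[l,t])*S-.5
        cv2.fillConvexPoly(m,np.round(cv2.convexHull(q.astype(np.float32))*16).astype(np.int32),1,shift=4)
    return cv2.resize(m.astype(np.float32),(r-l,b-t),interpolation=cv2.INTER_AREA)
def ext_of(m,p=8):
    ys,xs=np.nonzero(m); return max(xs.min()-p,0),max(ys.min()-p,0),min(xs.max()+p,640),min(ys.max()+p,480)
def fit(masks,parts,x0,ths,z=Z0):
    """masks: dict cam->bool"""
    es={n:ext_of(m) for n,m in masks.items()}
    def cost(p):
        c=0
        for n,m in masks.items():
            e=es[n]; M=m[e[1]:e[3],e[0]:e[2]].astype(np.float32); r=render(n,parts,p[0]/100,p[1]/100,p[2],e,z)
            c+=1-np.minimum(M,r).sum()/np.maximum(M,r).sum()
        return c/len(masks)
    out=[]
    for th in ths:
        s=np.array([x0[0]*100,x0[1]*100,th])
        r=minimize(cost,s,method="Nelder-Mead",options=dict(initial_simplex=[s,s+[.8,0,0],s+[0,.8,0],s+[0,0,.3]],xatol=1e-3,fatol=1e-4))
        out.append((r.fun,r.x[0]/100,r.x[1]/100,(r.x[2]+np.pi)%(2*np.pi)-np.pi))
    return sorted(out)
E
cat > s1.py <<'E'
from fit import *
import pickle
D={}
for n in("scene","top"):
    cams.capture(n)
    for k in "blue_short_c blue_mid_c blue_long_c standoff_c board_small board_mid board_large board_round".split():
        D[n,k]=spotter.cut_out(k,n)
        print(n,k,[(round(d["conf"],2),list(map(int,d["extent"])),int(d["region"].sum())) for d in D[n,k][:4]])
pickle.dump(D,open("D.pkl","wb"))
E
python3 s1.py
```

```text
scene blue_short_c [(0.78, [399, 216, 416, 237], 352)]
scene blue_mid_c [(0.8, [279, 232, 301, 261], 529)]
scene blue_long_c [(0.64, [431, 193, 456, 221], 467)]
scene standoff_c [(0.6, [203, 279, 221, 304], 377)]
scene board_small [(0.88, [210, 201, 251, 220], 518), (0.72, [115, 213, 150, 238], 617), (0.62, [65, 319, 126, 369], 1577), (0.58, [97, 269, 146, 302], 1040)]
scene board_mid [(0.78, [480, 235, 545, 270], 1597)]
scene board_large [(0.83, [396, 267, 488, 326], 3635)]
scene board_round [(0.67, [301, 290, 361, 335], 1960)]
top blue_short_c [(0.49, [226, 255, 243, 274], 294)]
top blue_mid_c [(0.56, [355, 235, 374, 264], 347)]
top blue_long_c []
top standoff_c [(0.57, [426, 166, 438, 184], 167)]
top board_small [(0.98, [498, 201, 538, 249], 1187), (0.89, [500, 141, 543, 187], 1186), (0.68, [402, 311, 446, 354], 1225), (0.56, [508, 303, 549, 339], 1206)]
top board_mid [(0.62, [128, 196, 173, 243], 2259)]
top board_large [(0.75, [209, 146, 276, 206], 3866), (0.23, [353, 232, 374, 266], 383)]
top board_round [(0.7, [314, 148, 361, 192], 1780)]
```

```bash
cat > s2.py <<'E'
from fit import *
import pickle
im={n:cv2.imread(f"pics/{n}0.png") for n in("scene","top")}
def cm(n,kind,uv):
    h=cv2.cvtColor(im[n],cv2.COLOR_BGR2HSV)
    lo,hi=dict(blue=((98,90,40),(125,255,255)),brown=((4,70,60),(20,255,255)))[kind]
    m=cv2.inRange(h,lo,hi)
    k,l,st,ce=cv2.connectedComponentsWithStats(m)
    ids=[i for i in range(1,k) if st[i,4]>60]
    i=min(ids,key=lambda i:np.hypot(*(ce[i]-uv)))
    m=(l==i).astype(np.uint8)
    cs,_=cv2.findContours(m,cv2.RETR_EXTERNAL,cv2.CHAIN_APPROX_NONE)
    return cv2.drawContours(m*0,cs,-1,1,-1)>0
T=dict(blue_short=("blue",spacer(.04),(408,226),(237,267)),blue_mid=("blue",spacer(.06),(290,247),(364,250)),
 blue_long=("blue",spacer(.08),(444,206),(184,300)),standoff=("blue",cyl(.011,.03,.075),(212,292),(433,174)),
 small=("brown",board(.07),(120,286),(519,227)),mid=("brown",board(.10),(514,254),(150,218)),large=("brown",board(.13),(440,295),(240,176)),round=("brown",cyl(.05,0,.003),(331,313),(337,168)))
res={}
vis={n:im[n].copy() for n in im}
for k,(col,parts,us,ut) in T.items():
    ms={"scene":cm("scene",col,us),"top":cm("top",col,ut)}
    x0=unproj("top",ut,.02)[:2]
    if k=="standoff":x0=unproj("top",ut,.06)[:2]
    ths=[0] if k in("standoff","round") else (np.arange(8)*np.pi/4 if col=="blue" else [0,.4,.8,1.2])
    for c in (("scene","top"),("scene",),("top",)):
        f=fit({n:ms[n] for n in c},parts,x0,ths)
        f2=[g for g in f if abs((g[3]-f[0][3]+np.pi)%(2*np.pi)-np.pi)>1.5]
        print(k,c,np.round(f[0],4),"alt",np.round(f2[0],4) if f2 else "",[int(ms[n].sum()) for n in c])
        if len(c)==2: res[k]=f[0][1:]
    for n in im:
        r=render(n,parts,*res[k],(0,0,640,480))>.5
        cs,_=cv2.findContours(r.astype(np.uint8),cv2.RETR_EXTERNAL,cv2.CHAIN_APPROX_NONE); cv2.drawContours(vis[n],cs,-1,(0,255,255),1)
pickle.dump(res,open("res.pkl","wb"))
cv2.imwrite("pics/v_scene.png",cv2.resize(vis["scene"][180:350,80:560],None,fx=1.6,fy=1.6)); cv2.imwrite("pics/v_top.png",cv2.resize(vis["top"][130:350,100:560],None,fx=1.7,fy=1.7))
E
python3 s2.py
```

```text
blue_short ('scene', 'top') [0.1321 0.4162 0.1899 0.17  ] alt [ 0.2148  0.4154  0.19   -2.9762] [371, 353]
blue_short ('scene',) [0.0532 0.4172 0.1892 0.1683] alt [ 0.2372  0.4159  0.189  -2.9966] [371]
blue_short ('top',) [ 0.1698  0.4155  0.1908 -2.9937] alt [0.1794 0.4167 0.1919 0.2123] [353]
blue_mid ('scene', 'top') [ 0.1367  0.4541 -0.0681  0.3397] alt [ 0.218   0.4524 -0.0685 -2.8047] [511, 497]
blue_mid ('scene',) [ 0.0444  0.4543 -0.0681  0.341 ] alt [ 0.2169  0.4518 -0.0687 -2.8104] [511]
blue_mid ('top',) [ 0.215   0.4534 -0.0673 -2.7354] alt [ 0.227   0.4547 -0.0669  0.4112] [497]
blue_long ('scene', 'top') [0.0959 0.3486 0.2943 0.0364] alt [ 0.197   0.3481  0.2942 -3.1176] [519, 730]
blue_long ('scene',) [0.0447 0.3494 0.2937 0.0326] alt [ 0.2266  0.3488  0.2936 -3.1207] [519]
blue_long ('top',) [0.1395 0.3485 0.2961 0.036 ] alt [ 0.1612  0.3485  0.2943 -3.109 ] [730]
standoff ('scene', 'top') [ 0.2001  0.6041 -0.2029  0.3252] alt  [379, 111]
standoff ('scene',) [ 0.0817  0.6044 -0.203   0.3006] alt  [379]
standoff ('top',) [ 0.3132  0.604  -0.2     0.2326] alt  [111]
sm
[... 348 characters left out ...]
lt [0.0402 0.516  0.3798 0.0134] [1678, 2430]
mid ('scene',) [0.0277 0.5163 0.3796 1.5841] alt [0.028  0.5161 0.3795 0.0171] [1678]
mid ('top',) [0.0501 0.5146 0.3809 1.5838] alt [0.0513 0.5147 0.381  0.0199] [2430]
large ('scene', 'top') [0.0373 0.6078 0.1919 1.5523] alt [ 0.0373  0.6079  0.1919 -0.0188] [3855, 4079]
large ('scene',) [0.019  0.6079 0.1918 1.5515] alt [ 0.019   0.6079  0.1919 -0.0193] [3855]
large ('top',) [ 0.0547  0.6061  0.1928 -0.0286] alt [0.0548 0.6062 0.1931 1.5599] [4079]
round ('scene', 'top') [ 0.0437  0.6259 -0.0095  0.2455] alt  [2039, 1933]
round ('scene',) [ 0.0185  0.6261 -0.0097  0.1704] alt  [2039]
round ('top',) [ 0.0657  0.6255 -0.008  -0.0856] alt  [1933]
```

View pics/v_scene.png

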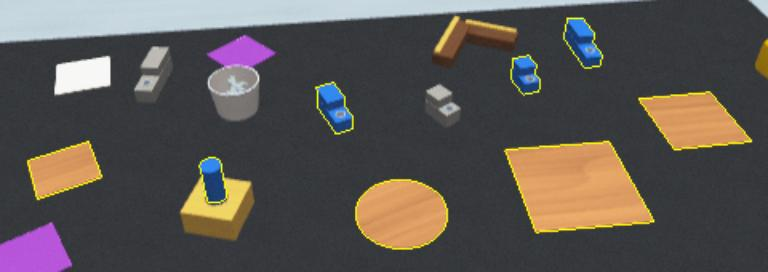

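View pics/v_top.png

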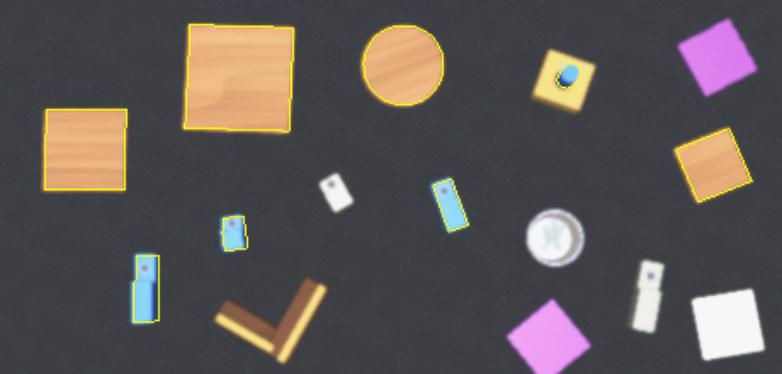

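```bash
cat > act.py <<'E'
from fit import *
import pickle
res=pickle.load(open("res.pkl","rb"))
def Rz(th): c,s=np.cos(th),np.sin(th); return np.array([[c,s,0],[s,-c,0],[0,0,-1.]])
def best(pos,th):
    q0=arm.current_q(); o=[]
    for k in(0,1,-1):
        q=solver.ik(np.array(pos),Rz(th+k*np.pi))
        if q is not None: o.append((np.abs(np.array(q)-q0).max(),th+k*np.pi))
    return min(o)[1]
def pt(x,y,th,g,z): return np.array([x+g*np.cos(th),y+g*np.sin(th),z])
def pick(x,y,th,g,z=.008,hov=.14,op=.65,sq=40):
    h=pt(x,y,th,g,hov); t=best(h,th)
    arm.goto(h,Rz(t)); arm.move_gripper(op)
    arm.movel(pt(x,y,th,g,z),v=.12); print("down",arm.current_tool_pos(),arm.current_wrist_force())
    w=arm.move_gripper(0.,squeeze=sq); print("grip",arm.current_width(),arm.current_wrist_force())
    return t
def st(s): print(s,round(arm.current_time(),1),np.round(arm.current_tool_pos(),4),"w",round(arm.current_width(),3),"F",np.round(arm.current_wrist_force(),1))
E
cat > s3.py <<'E'
from act import *
x,y,th=res["blue_short"]; pick(x,y,th,-.007); 
arm.movel(pt(x,y,th,-.007,.16),v=.15); st("lifted")
E
cat > s3b.py <<'E'
from s2 import cm,im
from fit import *
def block():
    h=cv2.cvtColor(im["scene"],cv2.COLOR_BGR2HSV); print(h[308,205],h[312,215],h[320,212])
    m=cv2.inRange(h,(15,100,60),(32,255,255)); k,l,st,ce=cv2.connectedComponentsWithStats(m)
    i=min([i for i in range(1,k) if st[i,4]>60],key=lambda i:np.hypot(*(ce[i]-(215,310)))); m=(l==i)
    m|=(cm("scene","blue",(212,292)))
    parts=[box(-.028,.028,-.028,.028,0,.03)]+cyl(.011,.03,.075)
    print("block",fit({"scene":m},parts,(.604,-.203),[0,.4,.8,1.2])[:2])
block()
E
sed -i 's/^res={}/if __name__!="__main__": T={}\nres={}/; s/^pickle.dump.*/if T: pickle.dump(res,open("res.pkl","wb"))/' s2.py
python3 s3b.py; python3 s3.py
```

```text
[ 25 147 240] [ 24 149 239] [ 19 164 126]
block [(np.float64(0.044136643409729004), np.float64(0.6045803036698592), np.float64(-0.20297715793222004), np.float64(1.2374573670021363)), (np.float64(0.04413717985153198), np.float64(0.6047244685289713), np.float64(-0.20304419427168469), np.float64(1.2307322086484245))]
down [0.40945797 0.18890161 0.00839003] [0.17372194 0.10240626 0.31197014]
grip 0.27053778660076666 [ 1.19776063 -0.3458123   6.21258327]
lifted 7.1 [0.4089 0.1882 0.1593] w 0.277 F [ 0.4 -1.  -0.8]
```

```bash
cat >> act.py <<'E'
def place(bx,by,bth,th0,t,g,z,hov=.16,sym=4):
    # choose board-aligned yaw nearest the current piece yaw modulo base-rotation-friendly IK
    cand=[]
    for k in range(-4,5):
        th=bth+k*2*np.pi/sym
        h=pt(bx,by,th,g,hov); tt=th+(t-th0)
        q=solver.ik(h,Rz(tt))
        if q is not None: cand.append((np.abs(np.array(q)-arm.current_q())[4:].sum(),th,tt))
    c,th,tt=min(cand); print("place yaw",th,len(cand))
    arm.goto(pt(bx,by,th,g,hov),Rz(tt)); st("over")
    arm.movel(pt(bx,by,th,g,z+.006),v=.12); arm.movel(pt(bx,by,th,g,z),v=.03); st("set")
    arm.move_gripper(.55); arm.movel(pt(bx,by,th,g,hov),v=.15); st("up")
E
python3 - <<'E'
from act import *
x,y,th=res["blue_short"]
R=arm.current_tool_rot(); t=np.arctan2(R[1,0],R[0,0])
place(*res["small"],th,t,-.007,.0115)
E
cat > look.py <<'E'
import sys
from s2 import *
import s2
def look(tag):
    for n in im:
        a=cams.capture(n); im[n]=a[:,:,::-1].copy(); cv2.imwrite(f"pics/{n}_{tag}.png",im[n])
def check(piece,L,b,parts=None,tops=False):
    x,y,th=pickle.load(open("res.pkl","rb"))[b]
    parts=parts or spacer(L)
    for n in im:
        uv=proj(n,[[x,y,.03]])[0]; m=cm(n,"blue",uv)
        f=fit({n:m},parts,(x,y),np.arange(8)*np.pi/4 if L else [0],.006)
        print(piece,n,np.round(f[0],4),"d mm",np.round((np.array(f[0][1:3])-[x,y])*1000,1))
E
python3 - <<'E'
from look import *
look("a"); check("short",.04,"small")
cv2.imwrite("pics/a.png",cv2.resize(im["scene"][200:320,60:240],None,fx=4,fy=4))
E
```

```text
place yaw 5.105835168493369 9
over 9.2 [ 0.5065 -0.3762  0.1601] w 0.275 F [ 0.5 -0.3 -0.9]
set 10.8 [ 0.5057 -0.3785  0.0116] w 0.274 F [-0.1  0.3  0.3]
up 12.3 [ 0.5047 -0.3782  0.159 ] w 0.551 F [ 0.3  0.6 -0.1]
short scene [ 0.0572  0.5068 -0.3896 -1.1704] d mm [-1.3 -4.7]
short top [ 0.3216  0.5072 -0.3857 -1.2096] d mm [-0.9 -0.9]
```

View pics/a.png

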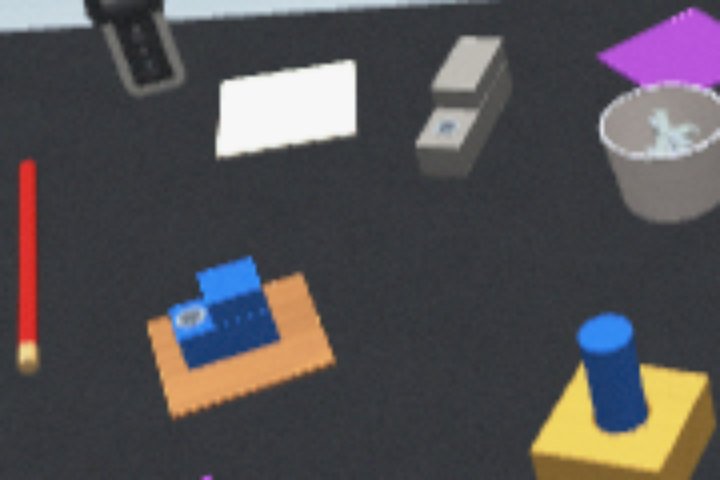

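```bash
python3 - <<'E'
from look import *
for n in im: im[n]=cv2.imread(f"pics/{n}_a.png")
x,y,th=pickle.load(open("res.pkl","rb"))["small"]
out=[]
for n,(bx,by,px,py,pt) in dict(scene=(.5082,-.3851,.5068,-.3896,-1.1704),top=(.5077,-.3831,.5072,-.3857,-1.2096)).items():
    S2=6; l,t=(90,255) if n=="scene" else (490,195)
    crop=cv2.resize(im[n][t:t+60,l:l+60],None,fx=S2,fy=S2,interpolation=cv2.INTER_CUBIC)
    def draw(parts,x,y,th,z,c):
        R=np.array([[np.cos(th),-np.sin(th),0],[np.sin(th),np.cos(th),0],[0,0,1]])
        for P in parts:
            q=(proj(n,P@R.T+[x,y,z])-[l,t]+.5)*S2
            cv2.polylines(crop,[cv2.convexHull(q.astype(np.float32)).astype(np.int32)],True,c,1)
    draw(board(.07),bx,by,.3946,.003,(0,255,255)); draw(spacer(.04),px,py,pt,.006,(0,0,255))
    out.append(crop)
cv2.imwrite("pics/a2.png",np.hstack(out))
E
```

```text
(no output)
```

View pics/a2.png

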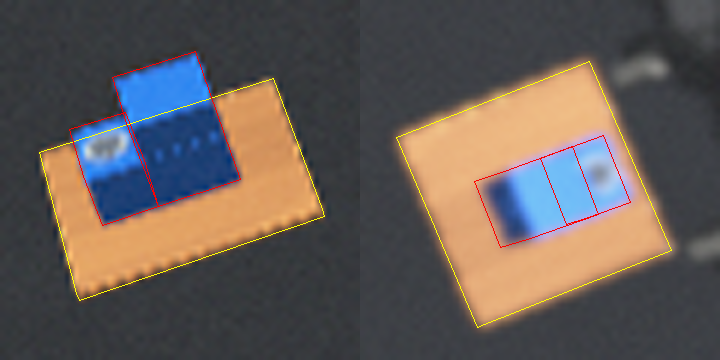

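```bash
cat >> act.py <<'E'
def nudge(dx,dy,z,op=.55,sq=40,dz=.006):
    p=arm.current_tool_pos(); h=p[2]
    arm.movel([p[0],p[1],z],v=.12); arm.move_gripper(0.,squeeze=sq); st("regrip")
    arm.movel([p[0],p[1],z+dz],v=.08); arm.movel([p[0]+dx,p[1]+dy,z+dz],v=.04)
    arm.movel([p[0]+dx,p[1]+dy,z],v=.04); arm.move_gripper(op); arm.movel([p[0]+dx,p[1]+dy,h],v=.15); st("done")
E
python3 - <<'E'
from act import *
nudge(.0014,.0045,.0115)
from look import *
look("b"); check("short",.04,"small")
E
```

```text
regrip 14.2 [ 0.5053 -0.3784  0.0123] w 0.271 F [-1.1 -0.1  4.5]
done 16.4 [ 0.5054 -0.3734  0.1578] w 0.549 F [-0.8 -0.1 -0.3]
short scene [ 0.0612  0.5079 -0.3849 -1.1754] d mm [-0.2 -0.1]
short top [ 0.3098  0.5088 -0.3828 -1.2036] d mm [0.7 2.1]
```

```bash
cat > s4.py <<'E'
from act import *
import sys
name,b,L,g,pz=sys.argv[1],sys.argv[2],float(sys.argv[3]),float(sys.argv[4]),float(sys.argv[5])
x,y,th=eval(sys.argv[6]) if len(sys.argv)>6 else res[name]
t=pick(x,y,th,g); arm.movel(pt(x,y,th,g,.16),v=.15); st("lifted")
assert .2<arm.current_width()<.35
place(*res[b],th,t,g,pz)
from look import *
look(name); check(name,L,b)
E
python3 s4.py blue_mid mid .06 -.006 .0115 "(.4543,-.0681,.341)"
```

```text
down [ 0.44892307 -0.07001571  0.00838039] [-0.61681224  0.58578408 -0.15807529]
grip 0.2708906175887331 [-0.84517079 -0.42650273  6.21637619]
lifted 20.8 [ 0.4481 -0.0703  0.1593] w 0.275 F [-0.2  0.4 -0.9]
place yaw 0.01398471806723478 9
over 22.4 [0.5111 0.3775 0.1596] w 0.275 F [-0.1  0.1 -0.9]
set 24.1 [0.5102 0.3798 0.0116] w 0.275 F [-0.1 -0.4  0.4]
up 25.6 [0.5097 0.3789 0.159 ] w 0.549 F [ 0.6 -0.8  0.7]
blue_mid scene [ 0.0612  0.5157  0.3788 -0.0246] d mm [-0.4 -0.9]
blue_mid top [ 1.      0.516   0.3797 -3.1416] d mm [0. 0.]
```

```bash
python3 s4.py blue_long large .08 -.005 .0115 "(.3492,.2938,.033)"; python3 - <<'E'
from look import *
for n in im: im[n]=cv2.imread(f"pics/{n}_blue_long.png")
check("mid",.06,"mid")
E
```

```text
down [0.34427542 0.29380393 0.00821475] [ 0.46275419  0.88169174 -0.53705388]
grip 0.2731343647763363 [0.12752289 0.29416159 6.76075709]
lifted 29.6 [0.3439 0.2931 0.1593] w 0.276 F [ 0.2  0.5 -1.1]
place yaw 6.264677044460498 9
over 30.6 [0.601  0.194  0.1598] w 0.276 F [-0.8  0.1 -1. ]
set 32.3 [0.6031 0.1921 0.0116] w 0.273 F [ 0.4  0.4 -0.1]
up 33.8 [0.6023 0.1915 0.159 ] w 0.547 F [-0.1 -0.6  0.2]
blue_long scene [ 0.0671  0.6069  0.1907 -0.0268] d mm [-1.  -1.3]
blue_long top [ 0.6176  0.5451  0.1967 -0.089 ] d mm [-62.7   4.8]
mid scene [ 0.0612  0.5157  0.3788 -0.0246] d mm [-0.4 -0.9]
mid top [0.1997 0.5161 0.3798 0.0457] d mm [0.1 0. ]
```

View pics/top_blue_long.png

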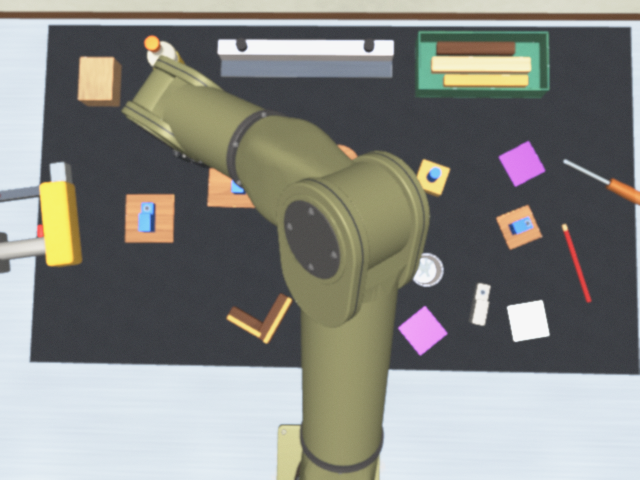

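View pics/scene_blue_long.png

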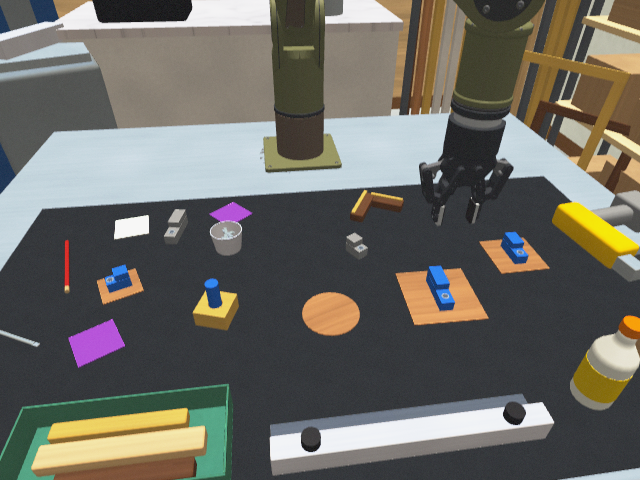

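```bash
cat > s5.py <<'E'
from act import *
x,y=.6044,-.203
th=res["small"][2]-np.pi/2
h=[x,y,.16]; t=best(h,.33); arm.goto(h,Rz(t)); arm.move_gripper(.6)
arm.movel([x,y,.045],v=.12); st("down")
arm.move_gripper(.33,squeeze=20); st("pre")
arm.move_gripper(0.,squeeze=25); st("grip"); print(arm.current_torque(), "jaw dir",Rz(t)[:,1])
E
python3 s5.py
```

```text
down 36.7 [ 0.6052 -0.2029  0.0459] w 0.598 F [ 0.  -0.1  0.7]
pre 37.1 [ 0.6046 -0.2031  0.0454] w 0.333 F [-0.2  0.3 -0.8]
grip 37.3 [ 0.6044 -0.2026  0.0452] w 0.248 F [0.  0.8 2.1]
[ 0.20045694  0.14661216 -0.00496899] jaw dir [-0.32404303  0.94604234  0.        ]
```

```bash
cat > s6.py <<'E'
from act import *
arm.move_gripper(0.,squeeze=40)
p=arm.current_tool_pos(); z0=p[2]
arm.movel([p[0],p[1],z0+.012],v=.03); st("l1")
arm.movel([p[0],p[1],z0+.03],v=.04); st("l2")
arm.movel([p[0],p[1],.16],v=.12); st("l3")
x,y=.6260,-.0093
arm.goto([x,y,.16],arm.current_tool_rot()); arm.dwell(.3); st("over"); print(arm.current_tool_rot()[:,2])
im=cams.capture("scene"); cv2.imwrite("pics/hold.png",cv2.resize(im[150:350,180:450,::-1],None,fx=2.9,fy=2.9))
E
python3 s6.py
```

```text
l1 38.0 [ 0.6045 -0.2028  0.0574] w 0.246 F [0.1 0.1 0.3]
l2 38.6 [ 0.6044 -0.2028  0.0754] w 0.246 F [-0.1  1.  -1. ]
l3 39.5 [ 0.6038 -0.2029  0.1593] w 0.243 F [ 0.4  0.5 -0.4]
over 40.6 [ 0.626  -0.0109  0.1598] w 0.246 F [-0.1 -0.4 -0.4]
[-1.67606727e-03 -7.28106787e-04 -9.99998330e-01]
```

View pics/hold.png

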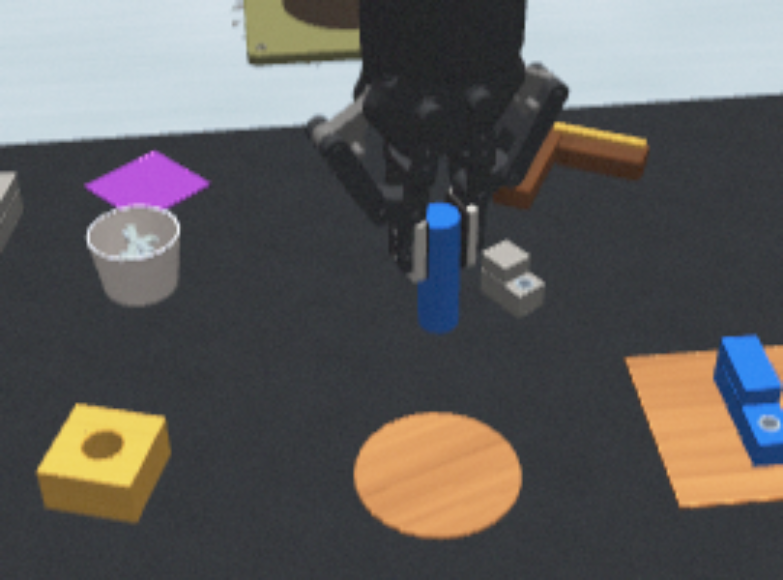

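The stand-off is held upright at crop (438,268), over the disc at crop (438,475). Lowering it now, with force checks.

```bash
cat > s7.py <<'E'
from act import *
x,y=.6260,-.0093
arm.movel([x,y,.052],v=.12); st("near")
z=.046
while z>.0415:
    arm.movel([x,y,z],v=.02); arm.dwell(.15); st("z")
    if arm.current_wrist_force()[2]>4: break
    z-=.0008
arm.move_gripper(.5); st("open")
arm.movel([x,y,.16],v=.12)
arm.goto([.45,-.15,.25],arm.current_tool_rot()); st("away")
from look import *
look("end"); check("standoff",0,"round",cyl(.011,0,.07))
check("short",.04,"small");check("mid",.06,"mid");check("long",.08,"large")
E
python3 s7.py
```

```text
near 41.7 [ 0.6267 -0.0089  0.0528] w 0.249 F [ 0.5 -1.2  0. ]
z 42.3 [ 0.626  -0.0093  0.0461] w 0.242 F [-0.2 -0.1 -0.6]
z 42.7 [ 0.626  -0.0093  0.0452] w 0.247 F [ 0.6 -0.7 -0.4]
z 43.1 [ 0.626  -0.0093  0.0444] w 0.242 F [-0.8 -1.  -0.7]
z 43.5 [ 0.626  -0.0093  0.0436] w 0.242 F [ 0.2  0.5 -0.5]
z 43.9 [ 0.6262 -0.0092  0.0432] w 0.247 F [ 0.4 -0.2  4.8]
open 44.2 [ 0.6258 -0.0094  0.0424] w 0.502 F [-0.7 -0.1  0.6]
away 46.3 [ 0.4512 -0.1493  0.2499] w 0.497 F [0.  0.3 0.3]
standoff scene [ 0.0735  0.6257 -0.0103  0.0485] d mm [-0.2 -0.8]
standoff top [ 0.3367  0.6262 -0.0087  0.1646] d mm [0.2 0.8]
short scene [ 0.0612  0.5079 -0.3849 -1.1754] d mm [-0.2 -0.1]
short top [ 1.      0.5081 -0.3848 -3.1416] d mm [0. 0.]
mid scene [ 0.0612  0.5157  0.3788 -0.0246] d mm [-0.4 -0.9]
mid top [0.2017 0.5164 0.3805 0.0428] d mm [0.4 0.7]
long scene [ 0.0671  0.6069  0.1907 -0.0268] d mm [-1.  -1.3]
long top [0.2187 0.6077 0.1915 0.0195] d mm [-0.1 -0.4]
```

View pics/scene_end.png

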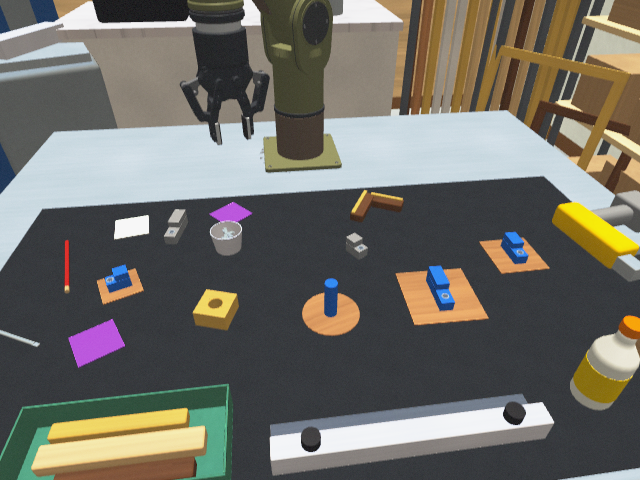

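View pics/top_end.png

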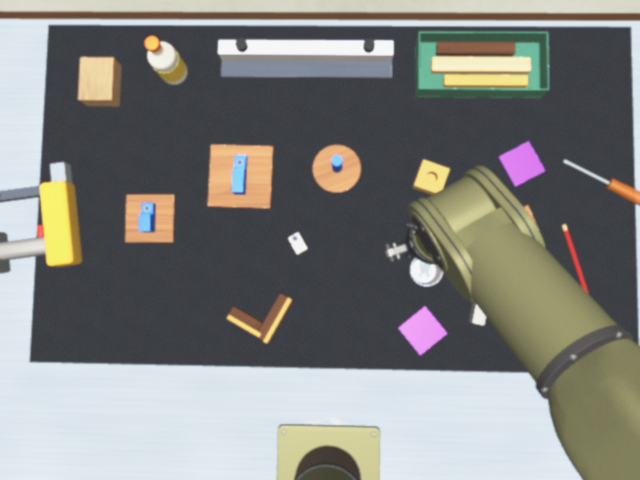

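All four parts sit centred on their boards: short (120,279), middle (514,248), long (440,288) and stand-off (331,298) in the scene picture. The grey spacers are where they were.

```bash
python3 -c "
from rig import *
ticket.hand_in()"
```

```text
the job is handed in; nothing more can be done
```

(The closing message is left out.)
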